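# Clear the repair table into the parts trays and the plier case

### The job

Clear up the repair table: put the loose bolt, the loose nut and the loose ball bearing each into the large empty bay of the tray whose small bay shows parts of the same kind, lying down inside on the tray floor. Lay the pliers flat in the shaped nest of the red case, jaws in the narrow end, pressed fully home. Do not knock over or push away the little glass jar that stands among them, and leave everything released and at rest.

Things in the scene. Friction and masses are not known exactly. Their poses are not given: they have to be found in the camera images.
- bolt_mid (a point): loose steel hexagon-head bolt lying on its side, 75 mm long: shank 16 mm in diameter, 65 mm long; head 24 mm across flats, 10 mm thick. The point is the balance point on the shank's axis, 10.6 mm above what it lies on; x points along the shank to the threaded end (43 mm away; the head's outer face is 32 mm the other way), z up. 0.1 to 0.2 kg. Grip across the shank (along y).
- nut_mid (a point): loose large plain steel hexagon nut lying flat, 36 mm across flats, 41.6 mm across corners, 18 mm high, with a 21 mm hole. The point is its centre, half-way up (9 mm); two of its corners lie on its x axis, so flats face along y and every 60 degrees from there; z up. About 0.1 kg.
- bearing_mid (a point): loose steel ball bearing (flat round disc, dark seals, dark bore) lying flat, 52 mm outside diameter, 15 mm high. The point is its centre, half-way up (7.5 mm); z up. 0.1 to 0.2 kg.
- pliers_mid (a point): loose closed pliers lying flat, 150 mm long, 14 mm thick. The point is the centre of the flat steel neck at the pivot (42 mm long, 26 mm wide), half-way up (7 mm), near the balance point; x points to the jaw tip 60 mm away (jaws 22 to 16 mm wide); two dark handles spread to -x, ends 91 mm away, 48 mm wide over both; z up. 0.15 to 0.3 kg. Grip the neck along y.
- bolt_tray: fixed open grey steel tray, walls 22 mm high, 3 mm thick, floor 3 mm; a large empty bay (112 x 112 mm inside) and beyond it, at +x, a small bay (54 x 112 mm) with two bolts fixed in it as samples of what goes here. Origin: centre of the large bay, at table level; x points to the sample bay, z up. Tray spans x -59 to +116 mm, y -59 to +59 mm.
- nut_tray: fixed open grey steel tray, walls 22 mm high, 3 mm thick, floor 3 mm; a large empty bay (112 x 112 mm inside) and beyond it, at +x, a small bay (54 x 112 mm) with two hexagon nuts fixed in it as samples of what goes here. Origin: centre of the large bay, at table level; x points to the sample bay, z up. Tray spans x -59 to +116 mm, y -59 to +59 mm.
- bearing_tray: fixed open grey steel tray, walls 22 mm high, 3 mm thick, floor 3 mm; a large empty bay (112 x 112 mm inside) and beyond it, at +x, a small bay (54 x 112 mm) with two ball bearings fixed in it as samples of what goes here. Origin: centre of the large bay, at table level; x points to the sample bay, z up. Tray spans x -59 to +116 mm, y -59 to +59 mm.
- case: fixed red case, 186 x 118 x 22 mm, with black rigid insert (top 20 mm up, 5 mm bevels). Nest floor 6 mm up. Origin: table level under where the pliers' point belongs (it ends 13 mm up, pliers' x along case x, to the narrow end); z up. Jaw pocket x 24 to 66 mm, 32 wide; handle pocket x -24 to -97, 62 wide. Between them a finger channel at nest floor level crosses the full width, open at both sides.
- jar: little closed glass jar with a steel lid, standing loose, 38 mm in diameter, 50 mm high; origin at the centre of its underside. Not to be moved.
Not all that is in view belongs to the job. There is more than one size of the part that bears pliers_mid; the job needs the largest.

How it is judged:
At the end, for the whole second after the job is handed in: Bolt, nut and bearing each in the large bay of their kind's tray: point within 51 mm of its centre along tray x and y, under 22 mm above its underside. Pliers' point within 12 mm sideways of the case origin, under 16.5 mm above it, aligned within 0.15 rad, flat within 0.1. All slower than 0.03 m/s (x of bolt_mid in the frame of bolt_tray between -0.051 and 0.051 m and y of bolt_mid in the frame of bolt_tray between -0.051 and 0.051 m and z of bolt_mid in the frame of bolt_tray below 0.022 m and linear speed of each of bolt, nut, bearing, pliers below 0.03 m/s and x of nut_mid in the frame of nut_tray between -0.051 and 0.051 m and y of nut_mid in the frame of nut_tray between -0.051 and 0.051 m and z of nut_mid in the frame of nut_tray below 0.022 m and x of bearing_mid in the frame of bearing_tray between -0.051 and 0.051 m and y of bearing_mid in the frame of bearing_tray between -0.051 and 0.051 m and z of bearing_mid in the frame of bearing_tray below 0.022 m and horizontal distance between pliers_mid and case below 0.012 m and z of pliers_mid in the frame of case below 0.0165 m and angle between the x axis of pliers_mid and the x axis of case, either way round below 0.15 rad and angle between pliers_mid's own z axis and vertical below 0.1 rad); the robot touches nothing.
It fails at once if the glass jar is knocked over or pushed more than 30 mm from its place (angle between jar's own z axis and vertical above 0.5 rad or distance of jar from where it was at the start of the episode above 0.03 m).
It also fails if it takes over 83 s, if anything falls off the work surface, if the arm or the gripper's body presses on something with over 40 N, if the wrist force passes 120 N, or if a joint passes its speed limit or range.

### The arm

A 6-joint arm with a two-finger parallel gripper is mounted at the origin on the work surface. World frame = base frame: x ahead of the robot, y to its left, z up, the work surface at z = 0. Lengths are in m, angles in rad, forces in N, time in s.
With the tool pointing down it reaches from about 0.375 to 0.975 m from the base axis. Payload 3.8 kg.
Tool frame: the origin (TCP) lies at the very end of the fingers, on their centre line; the grasp point (between the pads) lies ctrl.pinch_z behind it (ctrl.pinch_z is the distance from the TCP to the grasp point, in m); z points along the fingers, y is the direction in which the jaws open and shut (so a half turn about z gives the same grasp; the last joint's range is limited). The gripper opens to 85 mm and grips with 20 to 120 N. Pads are 22 mm wide; open, the fingers measure 114 mm over their backs; the gripper's body (76 mm by 85 mm) begins 54 mm behind the grasp point. The pads swing forward as they close: fully open they stand 13 mm farther back than shut.
Start: joints at [-1.209, 0.264, 1.604, -0, 1.274, -0.037], TCP at [0.262, -0.622, 0.231] pointing down, gripper open.
Joint ranges: [-2.63, 2.63], [-0.94, 2.18], [0.31, 2.57], [-1.31, 4.45], [0, 2.66], [-2.55, 2.55]. Speed limits (rad/s): [2.57, 2.57, 3.14, 3.14, 3.14, 3.14].

### API

Orientations are given as a unit quaternion [w, x, y, z].
In Python, from rig import readout, eyes, ctrl, find_in, trace, mark_of gives the robot as it stands. The module is installed in compiled form; this text tells all that it offers.
- The arm moves only by the shell command python3 -m creep 'ROWS'. ROWS is a JSON object of lists of equal length, an entry for each row: "linear": the shift along the world's x, y, z scaled (see below), a list of three; "turn": the turn, a rotation vector about the world's x, y, z scaled (see below), a list of three; "gripper": the closure, from 0 (fully open) to 1 (shut). A call has exactly 5 rows; each row is the pose to reach, as a shift and turn from the pose measured when the call began; what a row does not reach only later rows make up. The controller multiplies each number of a shift by 0.08 m and each number of a turn by 90 degrees. A row lasts 1/8 s, in which the tool goes at most 62.5 mm and 10.7 degrees, less where a joint would pass 70% of its speed; a pose out of reach is approached as far as the arm can. A call with a number of a shift or a turn outside -1 to 1 is refused whole. A call with a gripper value outside its range is refused whole. The fingers move at their own pace and stop on an object; the grip force is fixed at half the most. Time passes only in rows, so rows that repeat a pose let the fingers close, or fill a call up. It gives the time, the measured TCP pose, the force and the opening at its end, in the units of the state.
- readout.get_state(): the state, without advancing time (a new reading comes with each control period).
- eyes.camera(name): name is "scene" or "top" or "wrist"; returns (picture, depth): 480x640x3 uint8, red, green, blue; 480x640 float32, m along the optical axis (not along the pixel's ray), 0 where there is no reading.
- eyes.get_calibration(name): a dict with "fovy" (degrees; the focal length in pixels is half the picture's height over the tangent of half this angle, whatever the lens; pixels are square), "cx", "cy" (the principal point, pixels), "position" and "orientation" of the camera in the world; the wrist camera has in their place "tool_from_camera" (4x4, takes a point from camera to tool coordinates, whose origin is the TCP and whose axes are the flange's). Camera axes: x right, y up, looking along -z (the intrinsics and any distortion apply to the point x, -y, -z); pixel columns grow to the right and rows downward; lengths in m; the calibration is good to about 2 mm. A picture is of the moment at which its call begins: read the wrist's pose just before it. get_calibration takes no time and is no camera call.
- ctrl.finish_job(): hands the job in, once; it reports no verdict.
Trained networks look in the newest picture that a camera, given by its name, has taken for a name from the list of things; names that differ only in an ending like _2 or _b are one class to them, and where a whole thing is asked for, a point or a joint stands for the part that bears it (a point fixed in the world has none). Each returns a list of dicts, best first, with "score" (0 to 1); they miss things now and then, are a little off and sometimes report something else, mostly with a low value. They report only what shows in the picture. A call takes as long as a camera call. They do not tell look-alikes from the thing itself.
- find_in(camera, label): "pixel" ([column, row] in pixels, amid what is visible of it).
- trace(camera, label): "region" (480x640 bool, what is visible of it) and "pixel" ([column, row] in pixels, amid what is visible of it).
- mark_of(camera, label): "pixel" ([column, row] in pixels: a listed point, or the origin of a listed thing).
The state is a dict: "clock": time; "qpos": joint angles; "joint_velocities": joint speeds; "effort": joint torques, N m; "ee_pos": TCP position; "ee_rot": TCP orientation; "contact_force": force on the tool from outside, world axes, zero at the start; "torque": the same for the moment, N m; "finger_gap": opening from 0.0 (shut) to 1.0 (fully open).
Only numpy, scipy, OpenCV 4.12 (cv2) and the standard library are available. Lean on these libraries where they do the work, as an engineer would, in place of code of your own. Each camera call takes 0.05 s, during which the arm holds its last target.

## Working session

There is one attempt and no reset: what is moved stays moved. The work goes in short steps, Python scripts to look and compute and a shell command to move; the robot and the scene stay as the last step left them, time stands still between calls to the robot, and variables do not carry over. Pictures are saved under pics/ and viewed, and the job is handed in when it is done.

```bash
mkdir -p pics; ls; cat > h.py <<'E'
import numpy as np, cv2
from scipy.spatial.transform import Rotation as R
from rig import readout, eyes, ctrl, find_in, trace, mark_of
def q2R(q): return R.from_quat([q[1],q[2],q[3],q[0]]).as_matrix()
def st(): return readout.get_state()
def shot(cam,name=None):
    s=st(); im,d=eyes.camera(cam)
    if name: cv2.imwrite('pics/'+name+'.png',im[:,:,::-1])
    c=eyes.get_calibration(cam)
    f=240/np.tan(np.radians(c['fovy'])/2)
    if 'position' in c: Rm=q2R(c['orientation']);t=np.array(c['position'])
    else:
        T=np.array(c['tool_from_camera']);Rt=q2R(s['ee_rot'])
        Rm=Rt@T[:3,:3];t=Rt@T[:3,3]+np.array(s['ee_pos'])
    return dict(im=im,d=d,f=f,cx=c['cx'],cy=c['cy'],R=Rm,t=t,c=c)
def ray(S,px):
    px=np.atleast_2d(np.asarray(px,float))
    c=S['c']
    v=np.stack([(px[:,0]-S['cx'])/S['f'],-(px[:,1]-S['cy'])/S['f'],-np.ones(len(px))],1)
    return v@S['R'].T
def atz(S,px,z):
    v=ray(S,px); k=(z-S['t'][2])/v[:,2]
    return S['t']+v*k[:,None]
def cloud(S):
    v,u=np.mgrid[0:480,0:640]
    r=ray(S,np.stack([u.ravel(),v.ravel()],1))
    return (S['t']+r*S['d'].ravel()[:,None]).reshape(480,640,3)
E
python3 - <<'E'
from h import *
for c in ['top','scene','wrist']:
    S=shot(c,c+'0'); print(c,S['c'])
s=st();print(s['clock'],s['contact_force'],ctrl.pinch_z)
E
```

```text
pics
top {'fovy': 43.605680383996976, 'cx': 320.49060258968166, 'cy': 228.80553741818304, 'position': array([3.32869970e-01, 4.14661315e-05, 1.21370372e+00]), 'orientation': array([-0.69773876, -0.03781278,  0.04943004,  0.71364381])}
scene {'fovy': 44.75733464270655, 'cx': 318.31240071086813, 'cy': 231.85965610898506, 'position': array([ 1.1161285 , -0.82307666,  0.68811966]), 'orientation': array([0.81627356, 0.46453071, 0.16056861, 0.30352335])}
wrist {'fovy': 63.55236666254959, 'cx': 318.2927710702571, 'cy': 237.45190768413653, 'tool_from_camera': array([[ 1.01001033e-03,  9.55308477e-01,  2.95609023e-01,
         7.63690187e-02],
       [ 9.99999137e-01, -7.16626084e-04, -1.10081379e-03,
        -5.59016808e-04],
       [-8.39775609e-04,  2.95609879e-01, -9.55308376e-01,
        -1.44506704e-01],
       [ 0.00000000e+00,  0.00000000e+00,  0.00000000e+00,
         1.00000000e+00]])}
0.15 [ 0.0042424  -0.30862799  0.07646516] 0.0187
```

View pics/top0.png

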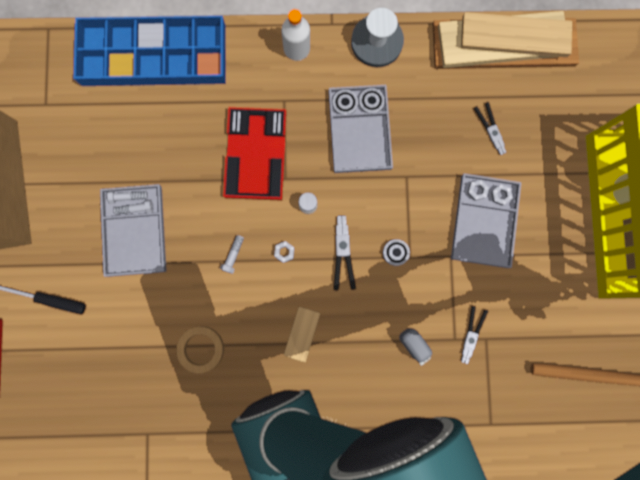

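View pics/scene0.png

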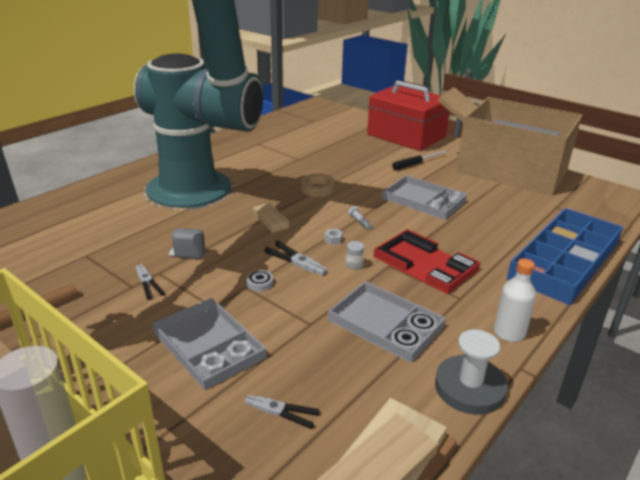

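View pics/wrist0.png

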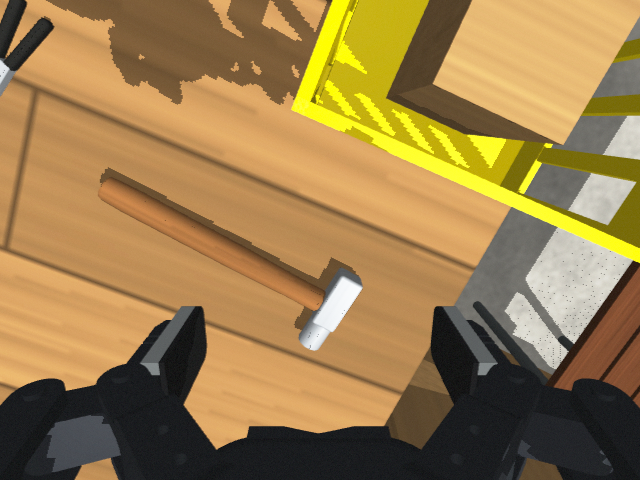

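```bash
python3 - <<'E'
from h import *
S=shot('top')
C=cloud(S)
z={'bolt_mid':.0106,'nut_mid':.009,'bearing_mid':.0075,'pliers_mid':.007,'bolt_tray':.003,'nut_tray':.003,'bearing_tray':.003,'case':.006,'jar':0.0}
for n,zz in z.items():
    for m in mark_of('top',n)[:4]:
        print(n,round(m['score'],2),np.round(m['pixel'],1),np.round(atz(S,m['pixel'],zz)[0],4))
im=S['im']
a=cv2.resize(im[80:300,90:310],None,fx=3.6,fy=2.7,interpolation=cv2.INTER_CUBIC)
crop=lambda y0,y1,x0,x1,k:cv2.resize(im[y0:y1,x0:x1],None,fx=k,fy=k,interpolation=cv2.INTER_CUBIC)[:,:,::-1]
cv2.imwrite('pics/c1.png',crop(95,295,210,420,3))
np.savez('top.npz',im=im,d=S['d'])
print(np.round(C[155,258],4),np.round(C[350,150],4))
E
```

```text
bolt_mid 0.71 [231.7 255. ] [0.4329 0.1578 0.0106]
bolt_mid 0.47 [136.3 244.7] [0.4578 0.3485 0.0106]
nut_mid 0.56 [283.2 250.5] [0.4398 0.0545 0.009 ]
bearing_mid 0.94 [393.4 253. ] [ 0.4299 -0.1677  0.0075]
pliers_mid 0.74 [285.7 251.8] [0.4372 0.0496 0.007 ]
pliers_mid 0.67 [469.  337.6] [ 0.2579 -0.3119  0.007 ]
pliers_mid 0.61 [343.2 245.3] [ 0.4478 -0.0667  0.007 ]
pliers_mid 0.59 [496.5 131.8] [ 0.6776 -0.3921  0.007 ]
bolt_tray 0.76 [132.5 245.3] [0.4576 0.3583 0.003 ]
nut_tray 0.93 [480.9 233. ] [ 0.4672 -0.3487  0.003 ]
bearing_tray 0.7 [359.7 141.6] [ 0.6633 -0.1072  0.003 ]
case 0.76 [259.4 146.7] [0.6557 0.1003 0.006 ]
jar 0.62 [305.2 206.7] [0.5295 0.0085 0.    ]
jar 0.36 [394.7 251.8] [ 0.4329 -0.1714  0.    ]
[0.6386 0.1035 0.0043] [2.487e-01 3.216e-01 1.000e-04]
```

View pics/c1.png

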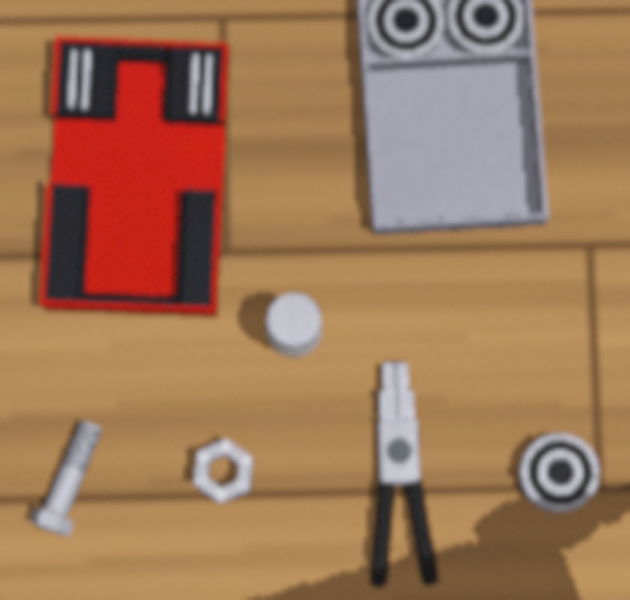

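```bash
python3 - <<'E'
from h import *
S=shot('top'); C=cloud(S)
z={'bolt_mid':.016,'nut_mid':.018,'bearing_mid':.015,'pliers_mid':.014,'bolt_tray':.022,'nut_tray':.022,'bearing_tray':.022,'case':.02,'jar':0.05}
for n,zz in z.items():
    for m in trace('top',n)[:4]:
        r=m['region'].astype(np.uint8)
        v,u=np.nonzero(r)
        P=atz(S,np.stack([u,v],1),zz)[:,:2]
        rc=cv2.minAreaRect(P.astype(np.float32)*1000)
        c=P.mean(0); w,V=np.linalg.eigh(np.cov((P-c).T))
        print(n,round(m['score'],2),len(u),'cent',np.round(c*1000,1),'rect',np.round(rc[0],1),np.round(rc[1],1),round(rc[2],1),'pca yaw',round(np.degrees(np.arctan2(V[1,1],V[0,1])),1), 'cloud z',np.round(np.percentile(C[v,u,2],[50,90])*1000,1))
hsv=cv2.cvtColor(S['im'],cv2.COLOR_RGB2HSV)
m=((hsv[...,0]<6)|(hsv[...,0]>174))&(hsv[...,1]>180)
m[:, :200]=0;m[:,320:]=0;m[:80]=0;m[220:]=0
v,u=np.nonzero(m)
print(np.percentile(C[v,u,2],[5,25,50,75,95]))
P=atz(S,np.stack([u,v],1),.02)[:,:2]*1000
print('red',cv2.minAreaRect(P.astype(np.float32)))
# nest floor points
fl=m&(C[...,2]<.012); v,u=np.nonzero(fl);P=atz(S,np.stack([u,v],1),.006)[:,:2]*1000
print('floor',cv2.minAreaRect(P.astype(np.float32)),P.mean(0))
cv2.imwrite('pics/m.png',np.hstack([m[80:220,200:320],fl[80:220,200:320]]).astype(np.uint8)*255)
E
```

```text
bolt_mid 0.72 362 cent [433.1 156. ] rect [434.7 151.8] [27.8 77.5] 63.1 pca yaw 158.6 cloud z [16.5 23.4]
nut_mid 0.73 518 cent [ 431.3 -170.9] rect [ 431.4 -171.3] [49.1 50.7] 25.0 pca yaw 125.8 cloud z [15.2 18.4]
nut_mid 0.68 220 cent [435.2  52.2] rect [436.   52.6] [35.9 40. ] 89.0 pca yaw 125.0 cloud z [17.1 20.9]
bearing_mid 0.56 562 cent [ 431.5 -171.9] rect [ 431.3 -172. ] [52.4 52.5] 87.9 pca yaw 125.8 cloud z [15.  18.4]
pliers_mid 0.84 507 cent [ 262.  -315.7] rect [ 263.8 -319.9] [ 31.5 109.8] 75.5 pca yaw 161.0 cloud z [10.2 13.4]
pliers_mid 0.76 539 cent [ 685.8 -378.3] rect [ 682.  -376.7] [111.4  34.2] 17.7 pca yaw -158.5 cloud z [ 9.5 12.9]
pliers_mid 0.63 905 cent [429.3 -65.2] rect [433.1 -67.4] [ 43.9 147. ] 88.5 pca yaw -179.2 cloud z [13.2 16.5]
bolt_tray 0.61 5453 cent [486.4 352.8] rect [487. 353.] [177.3 123.7] 3.6 pca yaw -176.4 cloud z [ 4.5 21.8]
bolt_tray 0.27 181 cent [436.5  53.8] rect [436.3  53.3] [36.  35.2] 17.3 pca yaw -148.2 cloud z [17.7 21. ]
nut_tray 0.85 5288 cent [ 490.3 -354.4] rect [ 491.2 -355.3] [124.4 177.8] 80.0 pca yaw 170.0 cloud z [ 4.6 21.5]
bearing_tray 0.59 4916 cent [ 686.2 -107. ] rect [ 686.9 -107.2] [179.5 119. ] 2.3 pca yaw -177.9 cloud z [ 5.2 21. ]
case 0.66 5356 cent [638.6 108.4] rect [639.7 108.6] [119.4 191. ] 86.5 pca yaw 176.6 cloud z [11.  21.9]
jar 0.79 308 cent [528.7   3.7] rect [528.7   3.5] [33.4 39.8] 88.8 pca yaw 176.8 cloud z [49.3 52.5]
[0.00223334 0.00468759 0.00655229 0.0090871  0.02232036]
red ((639.9472045898438, 108.85041809082031), (119.22209930419922, 187.9159698486328), 86.49169921875)
floor ((636.076904296875, 110.56676483154297), (120.56389617919922, 175.1563720703125), 86.42583465576172) [638.2512775 109.5759204]
```

```bash
python3 - <<'E'
from h import *
s=st();print(s['clock'],np.round(q2R(s['ee_rot']),3),np.round(s['ee_pos'],4),s['finger_gap'])
S=shot('top'); C=cloud(S)
# case-frame depth profile
yaw=np.radians(-3.5);c0=np.array([.640,.1088])
ex=np.array([np.cos(yaw),np.sin(yaw)]);ey=np.array([-ex[1],ex[0]])
D=C[...,:2]-c0; X=D@ex*1000; Y=D@ey*1000
hsv=cv2.cvtColor(S['im'],cv2.COLOR_RGB2HSV)
red=((hsv[...,0]<6)|(hsv[...,0]>174))&(hsv[...,1]>180)
for sgn in (1,-1):
    m=(abs(X)<100)&(Y*sgn>36)&(Y*sgn<54)
    print([ (b,round(np.median(C[...,2][m&(X>=b)&(X<b+4)])*1000,1),round(red[m&(X>=b)&(X<b+4)].mean(),2)) for b in range(-30,60,4)])
m=(abs(Y)<10)
print('x ends',[(b,round(np.median(C[...,2][m&(X>=b)&(X<b+3)])*1000,1)) for b in list(range(-97,-75,3))+list(range(70,97,3))])
for b0,b1 in((-75,-20),(45,75)):
  m=(X>b0)&(X<b1); print('y',[(b,round(np.median(C[...,2][m&(Y>=b)&(Y<b+3)])*1000,1)) for b in range(-45,45,3)])
E
```

```text
1.15 [[ 0.922  0.388  0.   ]
 [ 0.388 -0.922 -0.   ]
 [-0.     0.    -1.   ]] [ 0.2621 -0.622   0.2313] 1.001357631315271
[(-30, np.float64(20.2), np.float64(0.0)), (-26, np.float64(20.5), np.float64(0.0)), (-22, np.float64(18.4), np.float64(0.0)), (-18, np.float64(20.0), np.float64(0.0)), (-14, np.float64(18.9), np.float64(0.06)), (-10, np.float64(18.0), np.float64(0.86)), (-6, np.float64(6.2), np.float64(1.0)), (-2, np.float64(5.4), np.float64(1.0)), (2, np.float64(6.3), np.float64(1.0)), (6, np.float64(7.2), np.float64(1.0)), (10, np.float64(6.7), np.float64(1.0)), (14, np.float64(6.9), np.float64(1.0)), (18, np.float64(6.6), np.float64(1.0)), (22, np.float64(7.3), np.float64(1.0)), (26, np.float64(6.9), np.float64(1.0)), (30, np.float64(5.2), np.float64(1.0)), (34, np.float64(5.9), np.float64(1.0)), (38, np.float64(15.9), np.float64(0.42)), (42, np.float64(21.0), np.float64(0.0)), (46, np.float64(20.6), np.float64(0.0)), (50, np.float64(20.7), np.float64(0.0)), (54, np.float64(20.6), np.float64(0.0)), (58, np.float64(20.4), np.float64(0.0))]
[(-30, np.float64(18.9), np.float64(0.
[... 2050 characters left out ...]
20.9)), (-42, np.float64(20.1)), (-39, np.float64(20.9)), (-36, np.float64(19.8)), (-33, np.float64(20.1)), (-30, np.float64(19.1)), (-27, np.float64(20.6)), (-24, np.float64(21.8)), (-21, np.float64(18.2)), (-18, np.float64(14.3)), (-15, np.float64(6.2)), (-12, np.float64(5.4)), (-9, np.float64(5.6)), (-6, np.float64(5.5)), (-3, np.float64(5.5)), (0, np.float64(5.5)), (3, np.float64(5.6)), (6, np.float64(6.7)), (9, np.float64(6.4)), (12, np.float64(6.3)), (15, np.float64(13.9)), (18, np.float64(18.1)), (21, np.float64(20.4)), (24, np.float64(20.1)), (27, np.float64(20.3)), (30, np.float64(19.3)), (33, np.float64(19.4)), (36, np.float64(22.2)), (39, np.float64(20.2)), (42, np.float64(19.6))]
```

```bash
python3 -m creep '{"linear":[[0,0.2,0],[0,0.4,0],[0,0.6,0],[0,0.8,0],[0,1,0]],"turn":[[0,0,-0.05],[0,0,-0.1],[0,0,-0.15],[0,0,-0.2],[0,0,-0.254]],"gripper":[0,0,0,0,0]}'
python3 -m creep '{"linear":[[0.09,0.2,0],[0.18,0.4,0],[0.27,0.6,0],[0.36,0.8,0],[0.45,1,0]],"turn":[[0,0,0],[0,0,0],[0,0,0],[0,0,0],[0,0,0]],"gripper":[0,0,0,0,0]}'
```

```text
clock: 1.82
ee_pos: [0.2621, -0.5415, 0.2314]
ee_rot: [0.0, 1.0, -0.001, 0.0]
contact_force: [0.2, -0.0, -0.6]
finger_gap: 0.999
clock: 2.45
ee_pos: [0.2987, -0.4604, 0.2314]
ee_rot: [0.0, 1.0, -0.001, 0.0]
contact_force: [-0.2, -0.1, 0.0]
finger_gap: 1.0
```

```bash
for i in 1 2 3; do python3 -m creep '{"linear":[[0.11,0.2,-0.1],[0.22,0.4,-0.2],[0.33,0.6,-0.3],[0.44,0.8,-0.4],[0.55,1,-0.5]],"turn":[[0,0,0],[0,0,0],[0,0,0],[0,0,0],[0,0,0]],"gripper":[0,0,0,0,0]}'; done
```

```text
clock: 3.08
ee_pos: [0.3432, -0.3792, 0.1906]
ee_rot: [-0.0, 1.0, -0.001, -0.0]
contact_force: [0.6, 0.5, 0.5]
finger_gap: 1.0
clock: 3.7
ee_pos: [0.3878, -0.2982, 0.1502]
ee_rot: [0.0, 1.0, -0.001, 0.0]
contact_force: [-0.7, -0.4, -0.1]
finger_gap: 0.999
clock: 4.32
ee_pos: [0.4324, -0.2172, 0.1097]
ee_rot: [0.0, 1.0, -0.001, 0.0]
contact_force: [-0.5, -0.3, -0.6]
finger_gap: 1.0
```

```bash
python3 - <<'E'
from h import *
S=shot('wrist','w1')
print(st()['ee_pos'])
for n,zz in (('bearing_mid',.015),('pliers_mid',.014)):
  for m in trace('wrist',n)[:3]:
    v,u=np.nonzero(m['region']);P=atz(S,np.stack([u,v],1),zz)[:,:2]*1000
    print(n,m['score'],cv2.minAreaRect(P.astype(np.float32)),P.mean(0))
E
```

```text
[ 0.43232323 -0.2152967   0.10855065]
bearing_mid 0.75 ((434.1560974121094, -173.02886962890625), (51.60847854614258, 54.89386749267578), 63.58610534667969) [ 434.55284919 -172.9180213 ]
pliers_mid 0.75 ((434.1166076660156, -73.96485900878906), (48.21990203857422, 150.9339141845703), 85.97738647460938) [437.90676481 -68.25041153]
pliers_mid 0.67 ((297.87249755859375, -312.8349304199219), (7.415264129638672, 27.23674201965332), 78.28273010253906) [ 299.46561136 -312.21883776]
```

View pics/w1.png

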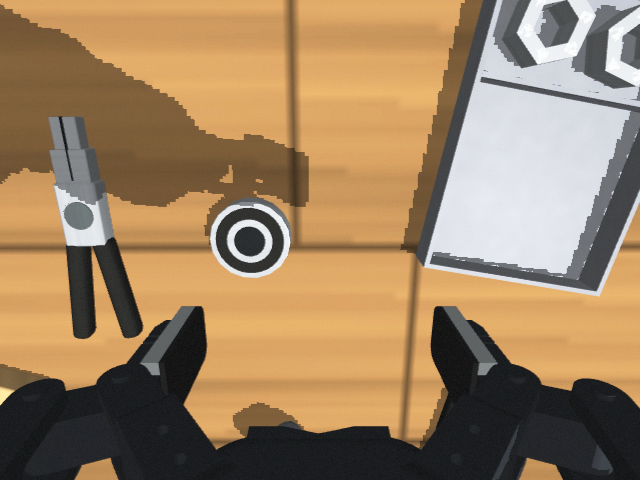

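```bash
python3 -m creep '{"linear":[[0.0,0.2,-0.1],[0.0,0.4,-0.3],[0.01,0.54,-0.5],[0.01,0.54,-0.75],[0.01,0.54,-1]],"turn":[[0,0,0],[0,0,0],[0,0,0],[0,0,0],[0,0,0]],"gripper":[0,0,0,0,0]}'
python3 -m creep '{"linear":[[0,0,-0.15],[0,0,-0.3],[0,0,-0.3],[0,0,-0.3],[0,0,-0.3]],"turn":[[0,0,0],[0,0,0],[0,0,0],[0,0,0],[0,0,0]],"gripper":[0,0,0.6,0.6,0.6]}'
```

```text
clock: 5.1
ee_pos: [0.432, -0.173, 0.0279]
ee_rot: [-0.0, 1.0, 0.0, -0.001]
contact_force: [0.6, -0.3, -0.3]
finger_gap: 0.996
clock: 5.72
ee_pos: [0.433, -0.1735, 0.005]
ee_rot: [0.0, 1.0, -0.0, -0.0]
contact_force: [0.1, 1.0, 2.1]
finger_gap: 0.575
```

```bash
python3 -m creep '{"linear":[[0,0,0],[0,0,0],[0,0,0.3],[0,0,0.65],[0,0,1]],"turn":[[0,0,0],[0,0,0],[0,0,0],[0,0,0],[0,0,0]],"gripper":[1,1,1,1,1]}'
python3 - <<'E'
from h import *
S=shot('wrist','w2');print(st()['finger_gap'])
E
```

```text
clock: 6.35
ee_pos: [0.4325, -0.1733, 0.0854]
ee_rot: [-0.0, 1.0, -0.0, -0.0]
contact_force: [1.4, -0.0, -1.6]
finger_gap: 0.576
0.5783817310986032
```

View pics/w2.png

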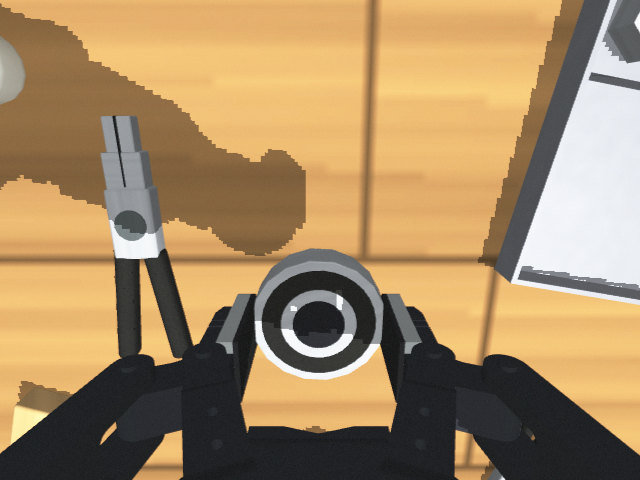

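```bash
for i in 1 2; do python3 -m creep '{"linear":[[0.19,0.05,0],[0.38,0.1,0],[0.57,0.15,0],[0.75,0.21,0],[0.94,0.27,0]],"turn":[[0,0,0],[0,0,0],[0,0,0],[0,0,0],[0,0,0]],"gripper":[1,1,1,1,1]}'; done
python3 -m creep '{"linear":[[0.25,0.07,0],[0.5,0.14,0],[0.75,0.21,-0.1],[0.94,0.27,-0.3],[0.94,0.27,-0.5]],"turn":[[0,0,0],[0,0,0],[0,0,0],[0,0,0],[0,0,0]],"gripper":[1,1,1,1,1]}'
```

```text
clock: 7.02
ee_pos: [0.5112, -0.1523, 0.0885]
ee_rot: [0.001, 1.0, 0.0, 0.002]
contact_force: [-0.6, -0.3, -1.6]
finger_gap: 0.576
clock: 7.65
ee_pos: [0.5873, -0.1304, 0.0886]
ee_rot: [0.001, 1.0, 0.0, 0.002]
contact_force: [-0.0, -0.7, -1.8]
finger_gap: 0.571
clock: 8.28
ee_pos: [0.6641, -0.1084, 0.0482]
ee_rot: [0.001, 1.0, 0.0, 0.002]
contact_force: [-0.9, 0.4, -0.8]
finger_gap: 0.573
```

```bash
python3 -m creep '{"linear":[[-0.04,0,-0.25],[-0.08,0,-0.46],[-0.08,0,-0.46],[-0.08,0,-0.46],[-0.08,0,-0.46]],"turn":[[0,0,0],[0,0,0],[0,0,0],[0,0,0],[0,0,0]],"gripper":[1,1,1,0.25,0.25]}'
python3 -m creep '{"linear":[[0,0,0],[0,0,0.2],[0,0,0.5],[0,0,0.8],[0,0,1]],"turn":[[0,0,0],[0,0,0],[0,0,0],[0,0,0],[0,0,0]],"gripper":[0.25,0.25,0.25,0.25,0.0]}'
python3 - <<'E'
from h import *
S=shot('wrist','w3');print(st()['finger_gap'])
E
```

```text
clock: 8.9
ee_pos: [0.6583, -0.1086, 0.0123]
ee_rot: [0.001, 1.0, 0.0, 0.003]
contact_force: [-0.4, 0.2, -0.2]
finger_gap: 0.748
clock: 9.52
ee_pos: [0.6596, -0.1088, 0.0953]
ee_rot: [0.002, 1.0, 0.0, 0.005]
contact_force: [0.7, -0.8, 0.2]
finger_gap: 0.935
0.9960423676755427
```

View pics/w3.png

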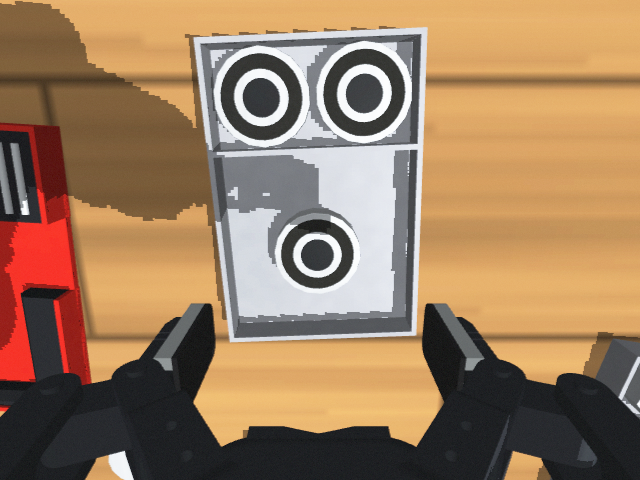

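```bash
for i in 1 2 3; do python3 -m creep '{"linear":[[-0.18,0.03,0.02],[-0.36,0.06,0.04],[-0.54,0.09,0.06],[-0.72,0.12,0.06],[-0.9,0.16,0.06]],"turn":[[0,0,0],[0,0,0],[0,0,0],[0,0,0],[0,0,0]],"gripper":[0,0,0,0,0]}'; done
python3 - <<'E'
from h import *
S=shot('wrist','w4');s=st();print(s['ee_pos'],np.round(q2R(s['ee_rot']),4))
for n,zz in (('pliers_mid',.014),('nut_mid',.018)):
  for m in trace('wrist',n)[:3]:
    v,u=np.nonzero(m['region']);P=atz(S,np.stack([u,v],1),zz)[:,:2]*1000
    print(n,m['score'],cv2.minAreaRect(P.astype(np.float32)),P.mean(0))
for m in mark_of('wrist','pliers_mid')[:2]: print(m['score'],m['pixel'],atz(S,m['pixel'],.007))
hsv=cv2.cvtColor(S['im'],cv2.COLOR_RGB2HSV); np.savez('w4.npz',hsv=hsv,rgb=S['im'],d=S['d'])
E
```

```text
clock: 10.2
ee_pos: [0.5873, -0.096, 0.1017]
ee_rot: [0.002, 1.0, 0.0, 0.006]
contact_force: [0.8, 0.2, 0.3]
finger_gap: 1.002
clock: 10.82
ee_pos: [0.5144, -0.0831, 0.1066]
ee_rot: [0.002, 1.0, 0.0, 0.006]
contact_force: [0.3, 1.0, 0.2]
finger_gap: 0.998
clock: 11.45
ee_pos: [0.4414, -0.0701, 0.1114]
ee_rot: [0.002, 1.0, 0.0, 0.006]
contact_force: [-0.6, -0.0, -0.3]
finger_gap: 0.999
[ 0.43928858 -0.0695782   0.11078534] [[ 1.0e+00  6.0e-04  9.3e-03]
 [ 6.0e-04 -1.0e+00 -2.9e-03]
 [ 9.3e-03  2.9e-03 -1.0e+00]]
pliers_mid 0.93 ((435.179443359375, -64.86328887939453), (149.6149139404297, 44.7292594909668), 1.415749192237854) [438.84685689 -65.22546008]
pliers_mid 0.55 ((317.4847412109375, -308.6961364746094), (12.821370124816895, 2.9318301677703857), 13.347415924072266) [ 317.52660717 -309.11869833]
nut_mid 0.88 ((440.0608215332031, 49.655616760253906), (36.704132080078125, 48.29865646362305), 22.134450912475586) [440.58892788  49.93929795]
0.88 [311.7, 225.2] [[ 0.45036737 -0.06546972  0.007     ]]
```

View pics/w4.png

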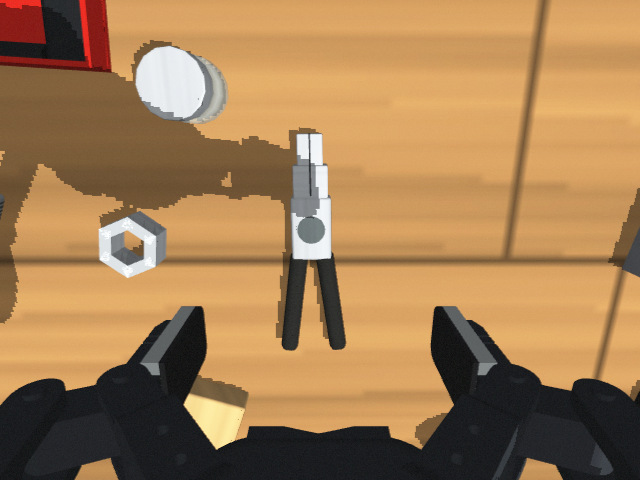

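```bash
python3 -m creep '{"linear":[[0.06,0.02,-0.2],[0.13,0.05,-0.4],[0.13,0.05,-0.6],[0.13,0.05,-0.8],[0.13,0.05,-1]],"turn":[[0.002,0.006,0],[0.002,0.006,0],[0.002,0.006,0],[0.002,0.006,0],[0.002,0.006,0]],"gripper":[0,0,0,0,0]}'
python3 -m creep '{"linear":[[0,0,-0.2],[0,0,-0.32],[0,0,-0.32],[0,0,-0.32],[0,0,-0.32]],"turn":[[0,0,0],[0,0,0],[0,0,0],[0,0,0],[0,0,0]],"gripper":[0,0.3,1,1,1]}'
```

```text
clock: 12.28
ee_pos: [0.4523, -0.0662, 0.0299]
ee_rot: [0.0, 1.0, 0.0, 0.001]
contact_force: [-0.5, -0.4, -0.3]
finger_gap: 1.003
clock: 12.9
ee_pos: [0.4533, -0.0664, 0.0053]
ee_rot: [0.0, 1.0, 0.0, 0.002]
contact_force: [0.5, -0.0, -1.7]
finger_gap: 0.283
```

```bash
python3 -m creep '{"linear":[[0,0,0],[0,0,0.2],[0,0,0.5],[0,0,0.75],[0,0,1]],"turn":[[0,0,0],[0,0,0],[0,0,0],[0,0,0],[0,0,0]],"gripper":[1,1,1,1,1]}'
python3 - <<'E'
from h import *
S=shot('wrist','w5');s=st();print(s['ee_pos'],s['finger_gap'],np.round(q2R(s['ee_rot']),4))
zz=s['ee_pos'][2]-.005
for m in trace('wrist','pliers_mid')[:1]:
    v,u=np.nonzero(m['region']);P=atz(S,np.stack([u,v],1),zz+.014)[:,:2]*1000
    print(m['score'],cv2.minAreaRect(P.astype(np.float32)),P.mean(0))
for m in mark_of('wrist','pliers_mid')[:2]: print(m['score'],m['pixel'],atz(S,m['pixel'],zz+.007))
E
```

```text
clock: 13.52
ee_pos: [0.4534, -0.0664, 0.087]
ee_rot: [0.0, 1.0, 0.0, 0.003]
contact_force: [0.1, 0.3, -1.7]
finger_gap: 0.28
[ 0.4555005  -0.06678498  0.08966224] 0.27960118882466845 [[ 1.0e+00  7.0e-04  9.5e-03]
 [ 7.0e-04 -1.0e+00 -1.8e-03]
 [ 9.5e-03  1.8e-03 -1.0e+00]]
0.74 ((457.73382568359375, -66.06623840332031), (107.99699401855469, 35.344425201416016), 0.009278804063796997) [459.97949272 -65.78926681]
0.77 [319.5, 320.6] [[ 0.45107935 -0.06621413  0.09166224]]
```

View pics/w5.png

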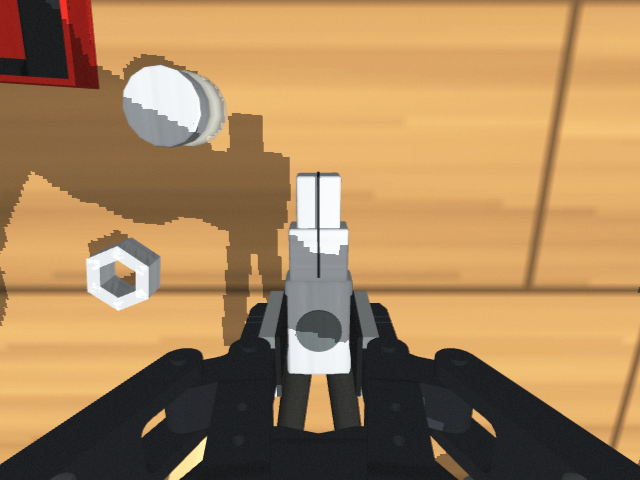

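```bash
python3 - <<'E'
from h import *
S=shot('wrist');s=st();e=np.array(s['ee_pos']);print(e)
for px,h in (([318.5,331],.014),([318.5,173],.014),([318.5,190],.014)):
    print(atz(S,px,e[2]-.005+h)[0]-e)
E
```

```text
[ 0.45364833 -0.06643276  0.08596435]
[-0.00420854  0.00036404  0.009     ]
[0.05847999 0.0004777  0.009     ]
[0.05244567 0.00046676 0.009     ]
```

```bash
for i in 1 2; do python3 -m creep '{"linear":[[0.17,0.14,0.05],[0.34,0.28,0.1],[0.51,0.42,0.1],[0.68,0.57,0.1],[0.85,0.72,0.1]],"turn":[[0,0,0],[0,0,0],[0,0,0],[0,0,0],[0,0,0]],"gripper":[1,1,1,1,1]}'; done
python3 -m creep '{"linear":[[0.17,0.14,0],[0.34,0.28,0],[0.51,0.42,0],[0.68,0.57,0],[0.85,0.72,0]],"turn":[[0.001,0.006,-0.02],[0.001,0.006,-0.039],[0.001,0.006,-0.039],[0.001,0.006,-0.039],[0.001,0.006,-0.039]],"gripper":[1,1,1,1,1]}'
python3 -m creep '{"linear":[[0,0,-0.1],[0,0,-0.3],[0,0,-0.5],[0,0,-0.5],[0,0,-0.5]],"turn":[[0,0,0],[0,0,0],[0,0,0],[0,0,0],[0,0,0]],"gripper":[1,1,1,1,1]}'
python3 - <<'E'
from h import *
for i in range(2):
  S=shot('wrist','w6');s=st();print(s['ee_pos'],s['finger_gap'],np.round(q2R(s['ee_rot']),4).tolist())
E
```

```text
clock: 14.35
ee_pos: [0.5225, -0.0077, 0.0936]
ee_rot: [0.001, 1.0, 0.001, 0.003]
contact_force: [-0.0, -0.3, -0.6]
finger_gap: 0.278
clock: 14.98
ee_pos: [0.5913, 0.0506, 0.1015]
ee_rot: [0.001, 1.0, 0.001, 0.002]
contact_force: [-0.2, -0.7, -1.7]
finger_gap: 0.284
clock: 15.6
ee_pos: [0.6601, 0.109, 0.1014]
ee_rot: [-0.0, 1.0, -0.03, -0.002]
contact_force: [0.2, -0.0, -2.5]
finger_gap: 0.284
clock: 16.23
ee_pos: [0.6599, 0.1087, 0.061]
ee_rot: [-0.0, 1.0, -0.03, -0.003]
contact_force: [-0.8, -0.5, -1.2]
finger_gap: 0.283
[0.66040034 0.10884359 0.06168843] 0.28163808408828145 [[0.9982, -0.0602, -0.004], [-0.0602, -0.9982, 0.0006], [-0.0041, -0.0003, -1.0]]
[0.66069375 0.10894374 0.06205413] 0.28450780785218144 [[0.9982, -0.0602, -0.0034], [-0.0602, -0.9982, 0.0007], [-0.0034, -0.0005, -1.0]]
```

View pics/w6.png

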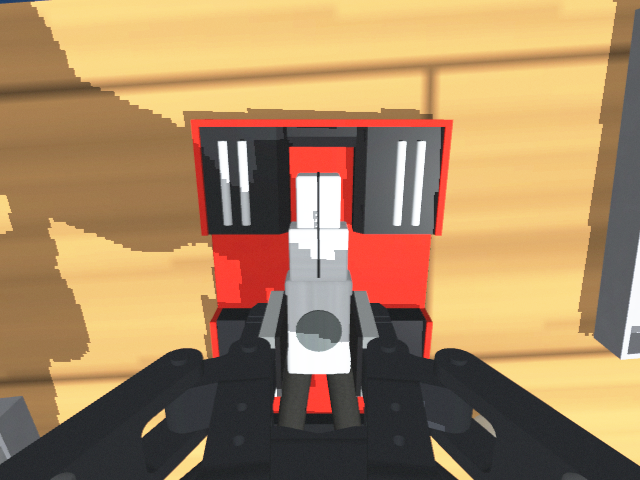

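```bash
python3 - <<'E'
from h import *
S=shot('wrist');s=st();e=np.array(s['ee_pos']);print(e)
for px,h in (([245,234],.02),([400,234],.02),([216,308],.02),([428,307],.02),([191,121],.022),([453,121],.022),([289,185],.006),([353,185],.006),([318.5,331],e[2]+.009),([318.5,173],e[2]+.009)):
    print(px,np.round(atz(S,px,h)[0]*1000,1))
E
```

```text
[0.66081755 0.10900158 0.06227608]
[245, 234] [682.9 145.2  20. ]
[400, 234] [678.3  67.5  20. ]
[216, 308] [642.8 165.4  20. ]
[428, 307] [636.6  52.4  20. ]
[191, 121] [738.5 163.1  22. ]
[453, 121] [731.4  44.   22. ]
[289, 185] [704.  122.3   6. ]
[353, 185] [702.   89.1   6. ]
[318.5, 331] [656.3 109.8  71.3]
[318.5, 173] [718.4 106.1  71.3]
```

```bash
python3 -m creep '{"linear":[[-0.012,-0.014,-0.2],[-0.012,-0.014,-0.4],[-0.012,-0.014,-0.55],[-0.012,-0.014,-0.62],[-0.012,-0.014,-0.64]],"turn":[[0,0,0],[0,0,0],[0,0,0],[0,0,0],[0,0,0]],"gripper":[1,1,1,1,1]}'; python3 - <<'E'
from h import *
S=shot('wrist','w7');s=st();print(s['ee_pos'],s['contact_force'])
E
```

```text
clock: 17.0
ee_pos: [0.6591, 0.1078, 0.0112]
ee_rot: [-0.0, 1.0, -0.03, -0.003]
contact_force: [-4.7, -0.8, 10.0]
finger_gap: 0.285
[0.65922926 0.10785598 0.01134559] [-1.50540966  0.18953253  1.07230257]
```

View pics/w7.png

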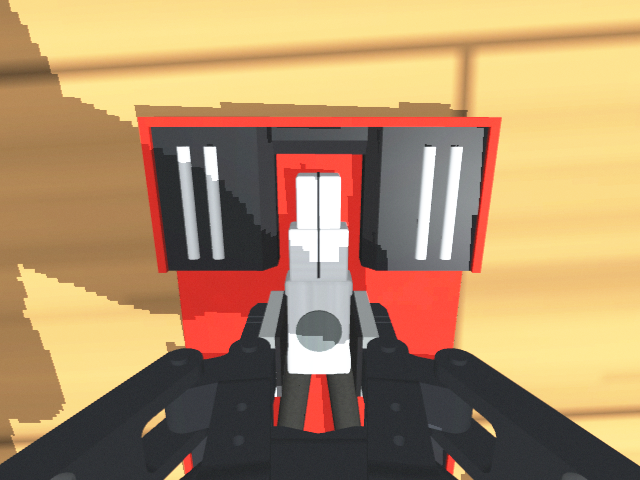

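Pliers sit centred in the pocket (jaw 297–342 in pocket 277–362), at nest floor. Release.

```bash
python3 -m creep '{"linear":[[0,0,0],[0,0,0],[0,0,0],[0,0,0.3],[0,0,0.9]],"turn":[[0,0,0],[0,0,0],[0,0,0],[0,0,0],[0,0,0]],"gripper":[0.4,0.3,0.3,0.3,0.2]}'; python3 - <<'E'
from h import *
S=shot('wrist','w8');s=st();print(s['ee_pos'],s['contact_force'])
for m in mark_of('wrist','pliers_mid')[:2]: print(m['score'],m['pixel'],atz(S,m['pixel'],.013))
C=cloud(S);m=trace('wrist','pliers_mid')[0]['region'];v,u=np.nonzero(m)
print('z',np.round(np.percentile(C[v,u,2],[5,50,95]),4))
for b in (140,160,180,200,220,240,260,280):
   k=v//20==b//20
   if k.sum(): print(b,np.round(np.median(C[v[k],u[k]],axis=0),4))
E
```

```text
clock: 17.68
ee_pos: [0.6567, 0.1075, 0.0809]
ee_rot: [0.0, 1.0, -0.03, -0.006]
contact_force: [1.4, 0.5, 0.4]
finger_gap: 0.804
[0.66269248 0.10831304 0.09071726] [2.3229491  0.20128966 3.91889982]
0.97 [318.5, 255.3] [[0.65550927 0.10803939 0.013     ]]
z [0.019  0.0213 0.0229]
140 [0.7141 0.1054 0.0197]
160 [0.7061 0.1059 0.0199]
180 [0.6954 0.1065 0.0205]
200 [0.6848 0.1072 0.0209]
220 [0.6739 0.1077 0.0216]
240 [0.6624 0.1083 0.0221]
260 [0.6505 0.1089 0.0221]
280 [0.638  0.1095 0.0216]
```

View pics/w8.png

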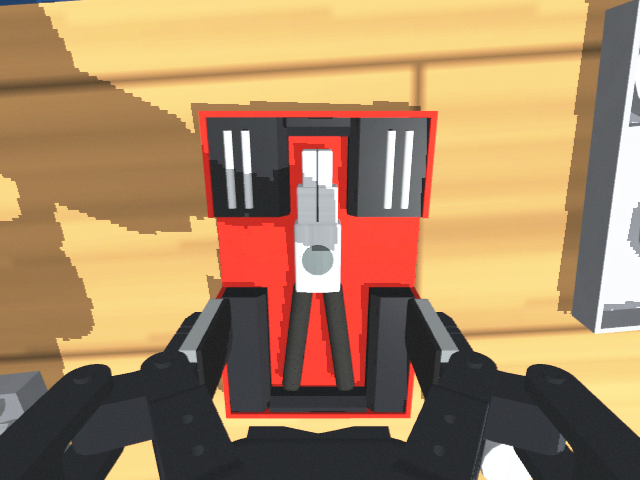

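```bash
for i in 1 2; do python3 -m creep '{"linear":[[-0.19,0.04,0.02],[-0.38,0.08,0.05],[-0.57,0.12,0.1],[-0.76,0.15,0.1],[-0.95,0.18,0.1]],"turn":[[0,0,0],[0,0,0],[0,0,0],[0,0,0],[0,0,0]],"gripper":[0,0,0,0,0]}'; done
python3 -m creep '{"linear":[[-0.19,0.04,0],[-0.38,0.08,0],[-0.57,0.12,0],[-0.76,0.15,0],[-0.95,0.18,0]],"turn":[[0,0,-0.07],[0,0,-0.14],[0,0,-0.2],[0,0,-0.228],[0,0,-0.228]],"gripper":[0,0,0,0,0]}'
python3 - <<'E'
from h import *
S=shot('wrist','w9');s=st();print(s['ee_pos'],np.round(q2R(s['ee_rot']),4).tolist())
for n,zz in (('bolt_mid',.016),('nut_mid',.018)):
  for m in trace('wrist',n)[:2]:
    v,u=np.nonzero(m['region']);P=atz(S,np.stack([u,v],1),zz)[:,:2]*1000
    print(n,m['score'],cv2.minAreaRect(P.astype(np.float32)),P.mean(0))
    if n[0]=='b':
      c=P.mean(0);w,V=np.linalg.eigh(np.cov((P-c).T));print(np.degrees(np.arctan2(V[1,1],V[0,1])))
  for m in mark_of('wrist',n)[:2]: print(m['score'],m['pixel'],atz(S,m['pixel'],.01))
E
```

```text
clock: 18.45
ee_pos: [0.5851, 0.1229, 0.0954]
ee_rot: [-0.001, 1.0, -0.03, 0.001]
contact_force: [0.7, -0.2, 0.3]
finger_gap: 1.001
clock: 19.08
ee_pos: [0.5082, 0.1374, 0.1036]
ee_rot: [-0.001, 1.0, -0.03, 0.001]
contact_force: [0.5, -0.3, -0.5]
finger_gap: 0.997
clock: 19.7
ee_pos: [0.4312, 0.1519, 0.1035]
ee_rot: [-0.0, 0.978, -0.207, 0.002]
contact_force: [0.8, 0.6, 0.3]
finger_gap: 1.0
[0.42904807 0.1518794  0.10296466] [[0.9143, -0.405, 0.0006], [-0.405, -0.9143, 0.0], [0.0005, -0.0003, -1.0]]
bolt_mid 0.88 ((435.20001220703125, 155.3184814453125), (26.812904357910156, 80.8060531616211), 66.14464569091797) [434.66964809 156.5968944 ]
157.646615838735
0.67 [308.6, 241.6] [[0.43377913 0.15863059 0.01      ]]
nut_mid 0.58 ((440.30499267578125, 54.51359558105469), (45.84673309326172, 36.750247955322266), 50.42786407470703) [440.27193525  54.00214032]
nut_mid 0.47 ((462.64520263671875, 311.35693359375), (97.4083023071289, 194.7967071533203), 52.61231231689453) [470.30617132 323.69284144]
0.55 [463.9, 168.2] [[0.43829825 0.0527866  0.01      ]]
```

View pics/w9.png

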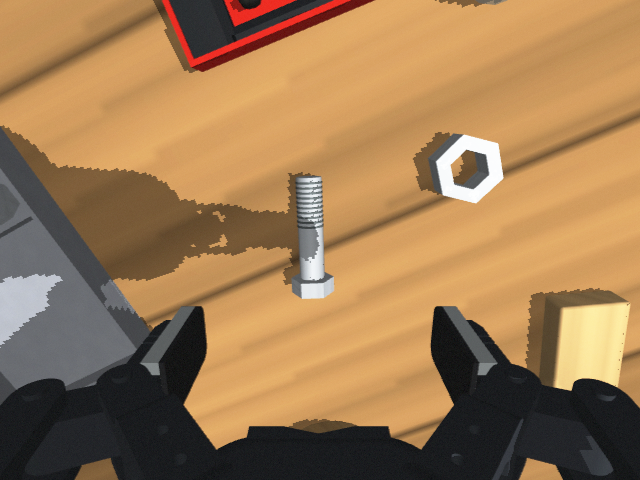

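```bash
python3 -m creep '{"linear":[[0.03,0.04,-0.2],[0.06,0.08,-0.4],[0.06,0.08,-0.6],[0.06,0.08,-0.8],[0.06,0.08,-1]],"turn":[[0,0,0],[0,0,0],[0,0,0],[0,0,0],[0,0,0]],"gripper":[0,0,0,0,0]}'
python3 -m creep '{"linear":[[0,0,-0.15],[0,0,-0.23],[0,0,-0.23],[0,0,-0.23],[0,0,-0.23]],"turn":[[0,0,0],[0,0,0],[0,0,0],[0,0,0],[0,0,0]],"gripper":[0.2,0.5,1,1,1]}'
python3 -m creep '{"linear":[[0,0,0],[0,0,0],[0,0,0.3],[0,0,0.6],[0,0,0.9]],"turn":[[0,0,0],[0,0,0],[0,0,0],[0,0,0],[0,0,0]],"gripper":[1,1,1,1,1]}'
python3 - <<'E'
from h import *
S=shot('wrist','w10');s=st();print(s['ee_pos'],s['finger_gap'])
E
```

```text
clock: 20.58
ee_pos: [0.4371, 0.1582, 0.0223]
ee_rot: [-0.0, 0.978, -0.207, 0.002]
contact_force: [0.2, 1.2, -0.7]
finger_gap: 0.998
clock: 21.2
ee_pos: [0.4377, 0.1584, 0.0046]
ee_rot: [-0.001, 0.978, -0.207, 0.002]
contact_force: [0.3, 0.7, -0.1]
finger_gap: 0.159
clock: 21.82
ee_pos: [0.4373, 0.1583, 0.077]
ee_rot: [-0.001, 0.978, -0.207, 0.002]
contact_force: [-0.5, -0.3, -1.2]
finger_gap: 0.163
[0.43982011 0.15906356 0.08033205] 0.15527006540573696
```

View pics/w10.png

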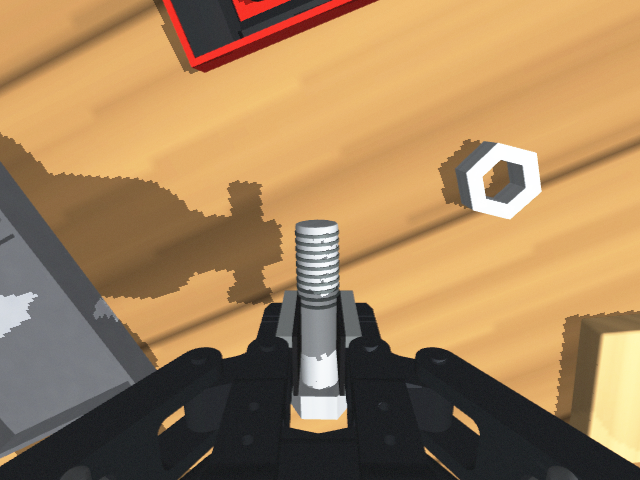

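```bash
python3 -m creep '{"linear":[[0.02,0.16,0.05],[0.04,0.32,0.05],[0.06,0.48,0.05],[0.08,0.64,0.05],[0.1,0.8,0.05]],"turn":[[0,0,0.06],[0,0,0.12],[0,0,0.18],[0,0,0.24],[0,0,0.29]],"gripper":[1,1,1,1,1]}'
python3 -m creep '{"linear":[[0.02,0.16,0],[0.04,0.32,0],[0.06,0.48,0],[0.08,0.64,0],[0.1,0.8,0]],"turn":[[0,0,0],[0,0,0],[0,0,0],[0,0,0],[0,0,0]],"gripper":[1,1,1,1,1]}'
python3 -m creep '{"linear":[[0.02,0.25,0],[0.04,0.5,0],[0.06,0.7,-0.1],[0.08,0.8,-0.3],[0.1,0.8,-0.5]],"turn":[[0,0,0],[0,0,0],[0,0,0],[0,0,0],[0,0,0]],"gripper":[1,1,1,1,1]}'
python3 - <<'E'
from h import *
S=shot('wrist','w11');s=st();print(s['ee_pos'],s['finger_gap'])
E
```

```text
clock: 22.5
ee_pos: [0.4475, 0.2233, 0.0835]
ee_rot: [-0.003, 1.0, 0.02, 0.003]
contact_force: [-0.2, 0.3, -1.8]
finger_gap: 0.162
clock: 23.12
ee_pos: [0.4556, 0.2882, 0.0835]
ee_rot: [-0.003, 1.0, 0.02, 0.004]
contact_force: [0.4, 0.6, -1.3]
finger_gap: 0.157
clock: 23.75
ee_pos: [0.4631, 0.3524, 0.0418]
ee_rot: [-0.002, 1.0, 0.021, 0.003]
contact_force: [0.5, -0.7, -1.4]
finger_gap: 0.155
[0.46162211 0.35071955 0.03922598] 0.15538127532397703
```

View pics/w11.png

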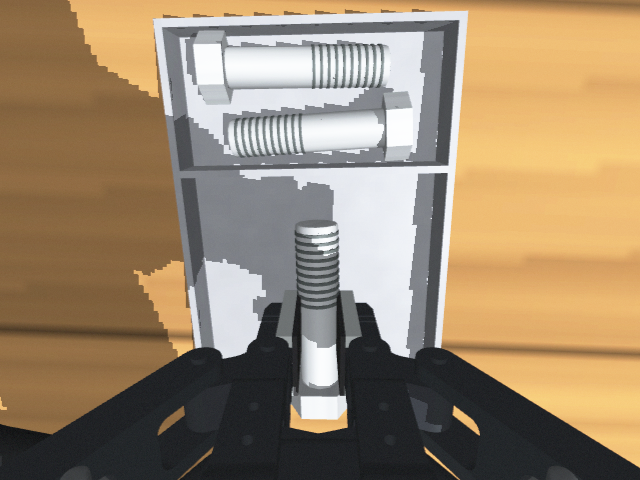

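```bash
python3 -m creep '{"linear":[[0,0,-0.2],[0,0,-0.37],[0,0,-0.37],[0,0,-0.37],[0,0,-0.37]],"turn":[[0,0,0],[0,0,0],[0,0,0],[0,0,0],[0,0,0]],"gripper":[1,1,1,0.6,0.6]}'
python3 -m creep '{"linear":[[0,0,0],[0,0,0.2],[0,0,0.5],[0,0,0.8],[0,0,1]],"turn":[[0,0,0],[0,0,0],[0,0,0],[0,0,0],[0,0,0]],"gripper":[0.5,0.5,0.5,0.5,0.0]}'
python3 - <<'E'
from h import *
S=shot('wrist','w12');s=st();print(s['ee_pos'],s['finger_gap'],np.round(q2R(s['ee_rot']),4).tolist())
E
```

```text
clock: 24.42
ee_pos: [0.462, 0.3508, 0.01]
ee_rot: [-0.001, 1.0, 0.021, 0.002]
contact_force: [0.5, 0.1, 0.7]
finger_gap: 0.399
clock: 25.05
ee_pos: [0.463, 0.3516, 0.0927]
ee_rot: [-0.002, 1.0, 0.021, 0.003]
contact_force: [0.1, 0.4, -0.1]
finger_gap: 0.696
[0.46396635 0.35223045 0.0944973 ] 0.7826965225129874 [[0.9991, 0.0411, 0.0081], [0.0411, -0.9991, 0.0061], [0.0084, -0.0058, -0.9999]]
```

View pics/w12.png

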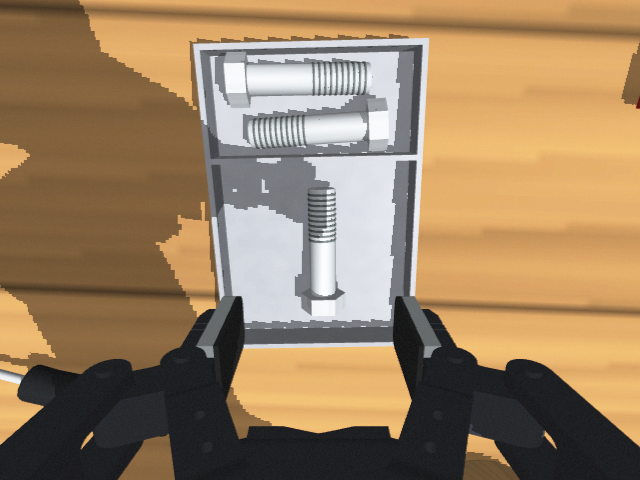

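```bash
python3 -m creep '{"linear":[[-0.02,-0.19,0.05],[-0.03,-0.38,0.1],[-0.05,-0.56,0.1],[-0.06,-0.75,0.1],[-0.08,-0.94,0.1]],"turn":[[-0.004,0.005,-0.026],[-0.004,0.005,-0.026],[-0.004,0.005,-0.026],[-0.004,0.005,-0.026],[-0.004,0.005,-0.026]],"gripper":[0,0,0,0,0]}'
for i in 1 2 3; do python3 -m creep '{"linear":[[-0.02,-0.19,0],[-0.03,-0.38,0],[-0.05,-0.56,0],[-0.06,-0.75,0],[-0.08,-0.94,0]],"turn":[[0,0,0],[0,0,0],[0,0,0],[0,0,0],[0,0,0]],"gripper":[0,0,0,0,0]}'; done
python3 - <<'E'
from h import *
S=shot('wrist','w13');s=st();print(s['ee_pos'],np.round(q2R(s['ee_rot']),4).tolist())
for n,zz in (('nut_mid',.018),):
  for m in trace('wrist',n)[:2]:
    v,u=np.nonzero(m['region']);P=atz(S,np.stack([u,v],1),zz)[:,:2]*1000
    print(n,m['score'],cv2.minAreaRect(P.astype(np.float32)),P.mean(0))
  for m in mark_of('wrist',n)[:2]: print(m['score'],m['pixel'],atz(S,m['pixel'],.009))
E
```

```text
clock: 25.72
ee_pos: [0.4571, 0.2756, 0.1019]
ee_rot: [0.0, 1.0, -0.0, -0.0]
contact_force: [0.0, 0.7, -0.1]
finger_gap: 0.997
clock: 26.35
ee_pos: [0.4507, 0.1994, 0.102]
ee_rot: [0.0, 1.0, -0.0, -0.0]
contact_force: [0.4, 0.4, 0.1]
finger_gap: 0.998
clock: 26.98
ee_pos: [0.4443, 0.1233, 0.102]
ee_rot: [0.0, 1.0, 0.0, -0.0]
contact_force: [-0.5, 0.8, -0.3]
finger_gap: 0.999
clock: 27.6
ee_pos: [0.4379, 0.0471, 0.1021]
ee_rot: [0.0, 1.0, 0.0, 0.0]
contact_force: [0.2, 0.0, -0.1]
finger_gap: 1.0
[0.43753172 0.04583221 0.10197358] [[1.0, -0.0001, -0.0006], [-0.0001, -1.0, -0.002], [-0.0006, 0.002, -1.0]]
nut_mid 0.95 ((440.03472900390625, 52.459495544433594), (36.273902893066406, 45.388492584228516), 82.33090209960938) [440.3519306  52.4411671]
0.83 [308.5, 240.9] [[0.43822292 0.05388104 0.009     ]]
0.68 [392.2, 81.5] [[0.53379106 0.0054754  0.009     ]]
```

View pics/w13.png

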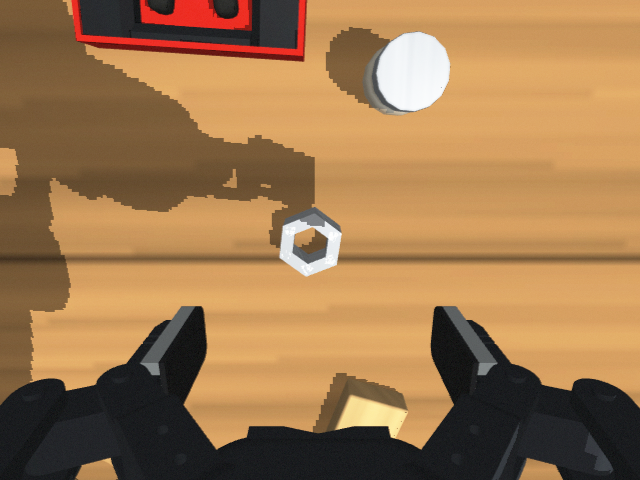

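```bash
python3 -m creep '{"linear":[[0.01,0.05,-0.2],[0.01,0.09,-0.4],[0.01,0.09,-0.6],[0.01,0.09,-0.8],[0.01,0.09,-1]],"turn":[[0,0,-0.04],[0,0,-0.083],[0,0,-0.083],[0,0,-0.083],[0,0,-0.083]],"gripper":[0,0,0,0,0]}'
python3 -m creep '{"linear":[[0,0,-0.15],[0,0,-0.21],[0,0,-0.21],[0,0,-0.21],[0,0,-0.21]],"turn":[[0,0,0],[0,0,0],[0,0,0],[0,0,0],[0,0,0]],"gripper":[0.2,0.4,1,1,1]}'
python3 -m creep '{"linear":[[0,0,0],[0,0,0],[0,0,0.3],[0,0,0.6],[0,0,0.9]],"turn":[[0,0,0],[0,0,0],[0,0,0],[0,0,0],[0,0,0]],"gripper":[1,1,1,1,1]}'
python3 - <<'E'
from h import *
S=shot('wrist','w14');s=st();print(s['ee_pos'],s['finger_gap'])
E
```

```text
clock: 28.38
ee_pos: [0.4386, 0.0546, 0.021]
ee_rot: [0.0, 0.998, -0.066, -0.0]
contact_force: [-0.7, 0.1, -0.8]
finger_gap: 1.003
clock: 29.0
ee_pos: [0.439, 0.0546, 0.0046]
ee_rot: [0.0, 0.998, -0.066, 0.0]
contact_force: [0.1, 0.2, -1.7]
finger_gap: 0.402
clock: 29.62
ee_pos: [0.4387, 0.0546, 0.0772]
ee_rot: [0.0, 0.998, -0.066, 0.0]
contact_force: [1.4, 0.2, -1.1]
finger_gap: 0.404
[0.44131379 0.05478126 0.08043114] 0.3982385061739094
```

View pics/w14.png

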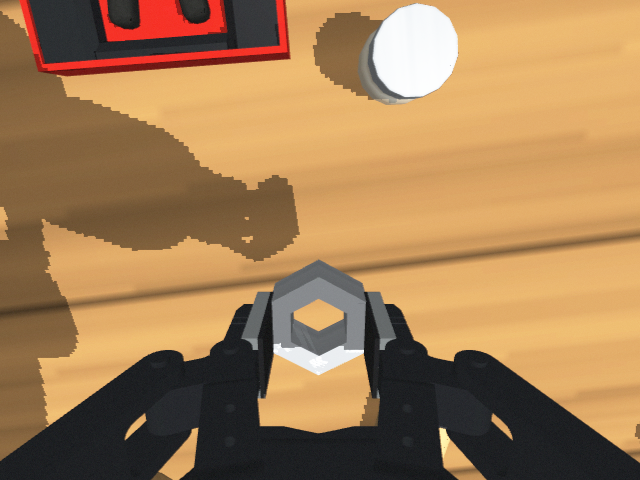

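```bash
for i in 1 2 3 4; do python3 -m creep '{"linear":[[0.01,-0.2,0.02],[0.02,-0.4,0.02],[0.03,-0.6,0.02],[0.05,-0.8,0.02],[0.06,-1,0.02]],"turn":[[0,0,0],[0,0,0],[0,0,0],[0,0,0],[0,0,0]],"gripper":[1,1,1,1,1]}'; done
```

```text
clock: 30.3
ee_pos: [0.4459, -0.0266, 0.0815]
ee_rot: [-0.0, 0.998, -0.066, 0.002]
contact_force: [0.0, 0.1, -1.4]
finger_gap: 0.405
clock: 30.92
ee_pos: [0.4508, -0.1076, 0.0831]
ee_rot: [-0.0, 0.998, -0.066, 0.002]
contact_force: [0.5, -0.4, -1.5]
finger_gap: 0.401
clock: 31.55
ee_pos: [0.4557, -0.1886, 0.0847]
ee_rot: [-0.0, 0.998, -0.066, 0.002]
contact_force: [-0.1, -0.3, -1.4]
finger_gap: 0.402
clock: 32.17
ee_pos: [0.4606, -0.2697, 0.0863]
ee_rot: [-0.0, 0.998, -0.066, 0.003]
contact_force: [0.2, -0.2, -1.4]
finger_gap: 0.403
```

```bash
python3 -m creep '{"linear":[[0.01,-0.25,0],[0.02,-0.5,0],[0.03,-0.8,0],[0.03,-1,-0.2],[0.03,-1,-0.5]],"turn":[[0,0,-0.02],[0,0,-0.02],[0,0,-0.02],[0,0,-0.02],[0,0,-0.02]],"gripper":[1,1,1,1,1]}'
python3 - <<'E'
from h import *
S=shot('wrist','w15');s=st();print(s['ee_pos'],s['finger_gap'])
E
```

```text
clock: 32.8
ee_pos: [0.4636, -0.3522, 0.046]
ee_rot: [0.001, 0.997, -0.082, 0.003]
contact_force: [-0.2, -0.2, -1.1]
finger_gap: 0.401
[ 0.46078209 -0.34931402  0.04156164] 0.40259684930663886
```

View pics/w15.png

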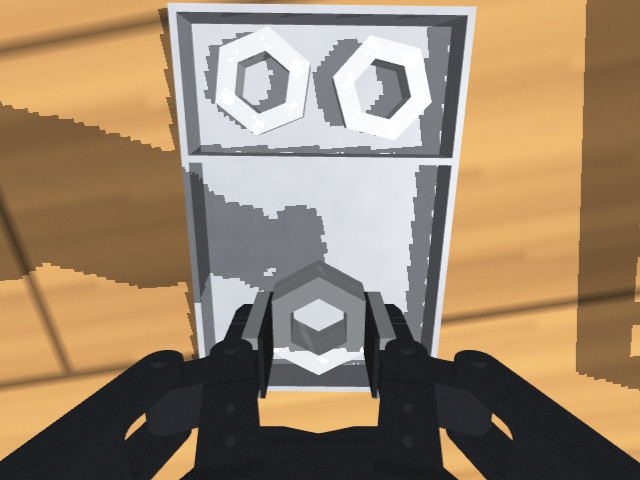

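```bash
python3 -m creep '{"linear":[[0.05,0,-0.2],[0.08,0,-0.4],[0.08,0,-0.41],[0.08,0,-0.41],[0.08,0,-0.41]],"turn":[[0,0,0],[0,0,0],[0,0,0],[0,0,0],[0,0,0]],"gripper":[1,1,1,0.35,0.35]}'
python3 -m creep '{"linear":[[0,0,0],[0,0,0.2],[0,0,0.5],[0,0,0.8],[0,0,1]],"turn":[[0,0,0],[0,0,0],[0,0,0],[0,0,0],[0,0,0]],"gripper":[0.35,0.35,0.35,0.35,0.35]}'
python3 -m creep '{"linear":[[0,0,0.2],[0,0,0.4],[0,0,0.4],[0,0,0.4],[0,0,0.4]],"turn":[[0,0,0],[0,0,0],[0,0,0],[0,0,0],[0,0,0]],"gripper":[0,0,0,0,0]}'
python3 - <<'E'
from h import *
S=shot('wrist','w16');s=st();print(s['ee_pos'],s['clock'])
S=shot('top','top1')
for n,zz,T in (('bolt_mid',.014,(.4586,.3512)),('nut_mid',.012,(.4631,-.3504)),('bearing_mid',.0105,(.6584,-.1083)),('pliers_mid',.013,(.6555,.1073)),('jar',0,(.529,.0036))):
  for m in mark_of('top',n)[:4]: print(n,round(m['score'],2),m['pixel'],np.round(atz(S,m['pixel'],zz)[0][:2]*1000,1),'target',T)
E
```

```text
clock: 33.48
ee_pos: [0.4676, -0.3495, 0.0093]
ee_rot: [-0.001, 0.997, -0.082, 0.001]
contact_force: [-0.1, 0.6, 0.9]
finger_gap: 0.65
clock: 34.1
ee_pos: [0.4685, -0.3502, 0.092]
ee_rot: [-0.0, 0.997, -0.082, 0.002]
contact_force: [0.2, -0.0, -0.5]
finger_gap: 0.646
clock: 34.72
ee_pos: [0.4679, -0.3497, 0.1228]
ee_rot: [-0.001, 0.997, -0.082, 0.001]
contact_force: [0.2, -0.9, -0.5]
finger_gap: 1.0
[ 0.46791526 -0.34976818  0.12281115] 34.775
bolt_mid 0.93 [135.1, 243.6] [459.7 349.9] target (0.4586, 0.3512)
bolt_mid 0.24 [259.4, 147.9] [651.   99.6] target (0.4586, 0.3512)
nut_mid 0.46 [484.3, 233.9] [ 464.2 -352.9] target (0.4631, -0.3504)
nut_mid 0.31 [360.1, 144.1] [ 655.5 -107.1] target (0.4631, -0.3504)
bearing_mid 0.86 [358.5, 144.9] [ 654.3 -103.9] target (0.6584, -0.1083)
pliers_mid 0.65 [250.8, 147.0] [653.5 117.3] target (0.6555, 0.1073)
pliers_mid 0.61 [495.3, 132.7] [ 674.  -387.5] target (0.6555, 0.1073)
pliers_mid 0.49 [481.8, 234.5] [ 463.  -347.5] target (0.6555, 0.1073)
jar 0.8 [308.1, 205.9] [531.1   2.6] target (0.529, 0.0036)
jar 0.72 [482.7, 232.4] [ 468.7 -353.3] target (0.529, 0.0036)
```

View pics/w16.png

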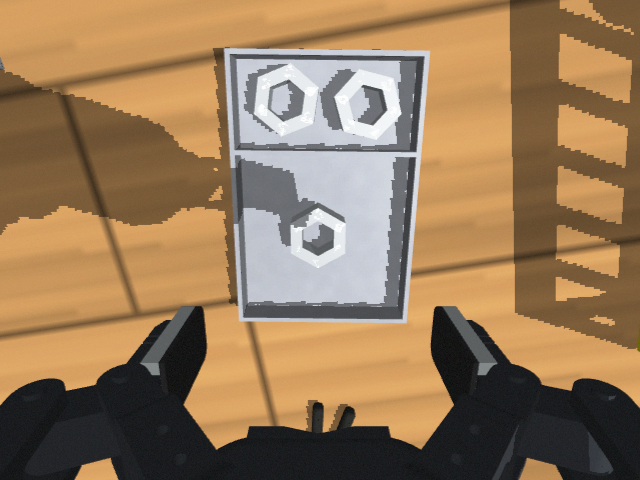

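View pics/top1.png

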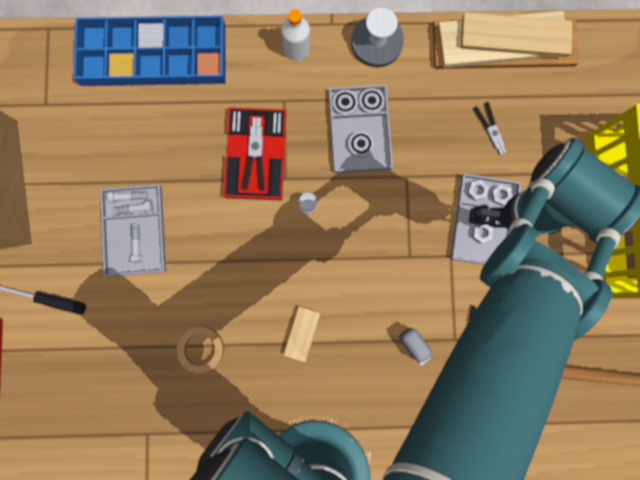

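```bash
python3 - <<'E'
from h import *
S=shot('top');C=cloud(S)
for m in trace('top','pliers_mid')[:3]:
    v,u=np.nonzero(m['region']);P=atz(S,np.stack([u,v],1),.02)[:,:2]*1000
    print(m['score'],cv2.minAreaRect(P.astype(np.float32)),P.mean(0),np.median(C[v,u,2]))
for m in mark_of('top','pliers_mid')[:3]: print(m['score'],atz(S,m['pixel'],.013))
print(atz(S,[255,147],.02))
cv2.imwrite('pics/c2.png',cv2.resize(S['im'][100:210,215:300],None,fx=5,fy=5,interpolation=cv2.INTER_CUBIC)[:,:,::-1])
E
```

```text
0.65 ((639.4920654296875, 113.10020446777344), (42.35112762451172, 145.9039764404297), 89.3316879272461) [636.63073707 109.04716807] 0.019207545686392047
0.63 ((312.29119873046875, -319.41064453125), (11.925127029418945, 19.870193481445312), 86.88823699951172) [ 313.58620568 -317.9864401 ] 0.009586918160390367
0.58 ((681.65234375, -374.96405029296875), (114.27871704101562, 33.45745849609375), 16.332014083862305) [ 682.60023946 -378.24809567] 0.009675703400621627
0.73 [[ 0.67292629 -0.38722931  0.013     ]]
0.69 [[0.65809136 0.11498063 0.013     ]]
[[0.65147858 0.10805259 0.02      ]]
```

View pics/c2.png

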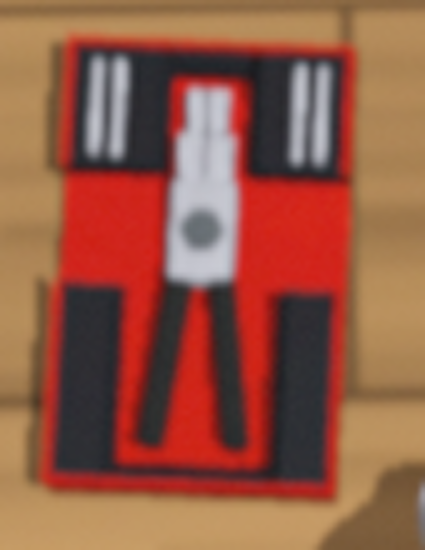

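```bash
python3 - <<'E'
from h import *
print(ctrl.finish_job(), st()['clock'])
E
```

```text
the job is handed in; nothing more can be done
the job is handed in; nothing more can be done
```

The bolt, nut and bearing are each lying on the floor of the large bay of the matching tray. The pliers are flat in the red case, jaws in the narrow end. I handed the job in at about 35 s of the 83 s allowed; handing in gives no verdict, so what follows is my own last checks.

- **Bolt, nut, bearing:** the last network readings put each one within about 6 mm of its bay centre; the limit is 51 mm along each tray axis. Wrist pictures taken after each release show all three lying flat.
- **Pliers:** the wrist camera put the pivot within about 1 mm of the case origin and parallel to the case. The top face measured about 20 mm up, which is where it should be when fully home.
- **Jar:** standing, about 2 mm from its first reading, which is within measurement noise.
- **Robot:** gripper open and clear of everything, 12 cm above the table. The highest contact force shown was about 10 N, when the pliers touched down.

One check disagreed. In the overhead view, the network's point for the pliers was 8–10 mm to one side. The enlarged overhead picture shows the pivot centred sideways and within 2–3 mm lengthwise, and the wrist view agrees, so I took the network reading as an error.

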